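# Turn the chisel round and lay it in its rest

### The arm

A 6-joint arm with a two-finger parallel gripper is mounted at the origin on a cart in front of the work surface, level with it; the furniture and walls round the work are solid. World frame = base frame: x ahead of the robot, y to its left, z up, the work surface at z = 0. Lengths are in mm, angles in rad, forces in N, time in s.
With the tool pointing down it reaches from about 350 to 850 mm from the base axis. Payload 8.1 kg.
Tool frame: the origin (TCP) lies between the finger pads; the fingertips stand 17 mm ahead of it and the grasp point (between the pads) lies 2 mm behind it; z points along the fingers, y is the line along which they close (so a half turn about z gives the same grasp; the last joint's range is limited). The gripper opens to 93 mm and grips with 3 to 60 N. Pads are 15 mm wide; open, the fingers measure 128 mm over their backs; the gripper's body (75 mm by 188 mm) begins 65 mm behind the grasp point.
Start: joints at [-1.403, 0.13, 1.488, -0, 1.523, -0.085], TCP at [150.09, -580.929, 235.635] pointing down, gripper open.
Joint ranges: [-2.96, 2.96], [-0.89, 2.26], [0.02, 2.5], [-1.34, 4.48], [0, 2.73], [-2.66, 2.66]. Speed limits (rad/s): [2.39, 2.39, 2.79, 3.14, 3.14, 3.14].

### API

Orientations are given as a unit quaternion [w, x, y, z].
In Python, from plant import env gives the robot as it stands.
- The arm moves only by the shell command python3 -m jog 'ROWS' [FORCE]. ROWS is JSON, a list of rows, each a list of 3 entries, a list of its own where there are three numbers: the opening, from -1 (shut) to 1 (fully open), then the shift along the world's x, y, z in units of 80 mm (1.0 is 80 mm), then the turn, a rotation vector about the world's x, y, z in units of 180 degrees (1.0 is 180 degrees). A call has exactly 8 rows; each row is the pose to reach, as a shift and turn from the pose commanded when the call began, turning the shorter way round; what a row does not reach only later rows make up. A row lasts 1/12 s, in which the tool goes at most 41.7 mm and 7.16 degrees, less where a joint would pass 70% of its speed; a pose out of reach is approached as far as the arm can. A call with a number of a shift or a turn outside -1 to 1 is refused whole. A call with a gripper value outside its range is refused whole. The fingers move at their own pace and stop on an object; FORCE is the grip in N (left out, the last holds). Time passes only in rows, so rows that repeat a pose let the fingers close, or fill a call up. It gives the time, the measured TCP pose, the force, the opening and the grip force at its end, in the units of the state.
- env.get_state(): the state, without advancing time (a new reading comes with each control period).
- env.capture(name): name is "side" or "top" or "wrist"; returns a dict with "image" (480x640x3 uint8, red, green, blue), "fx", "fy", "cx", "cy" (pixels), "dist_coeffs" ([k1, k2, p1, p2, k3] as OpenCV has them; the pictures are not rectified), "R" (3x3) and "t" (3): a world point X has camera coordinates R X + t. Camera axes: x right, y down, z forward; pixel columns grow to the right and rows downward; lengths in mm; the calibration is good to about 2 mm. A picture is of the moment at which its call begins. There is no depth.
- env.hand_in(): hands the job in; it is judged then, once.
The state is a dict: "time": time; "joint_positions": joint angles; "joint_vel": joint speeds; "joint_torque": joint torques, N m; "tcp_pos": TCP position; "tool_rot": TCP orientation; "wrist_force": force on the tool from outside, world axes, zero at the start; "torque": the same for the moment, N m; "width": finger opening in mm; "finger_force": force on a finger pad.
Only numpy, scipy, OpenCV 4.12 (cv2) and the standard library are available. Lean on these libraries where they do the work, as an engineer would, in place of code of your own. Each camera call takes 0.05 s, during which the arm holds its last target. There are 200 camera calls.

### The job

Pick up the chisel, whose cutting edge points back towards you, turn it end for end and lay it in the wooden tool rest, with the handle down in the wide notch and the blade down in the narrow notch, so that its cutting edge faces the guard board at the far end. Leave the two screwdrivers where they lie.

Things in the scene. Friction and masses are not known exactly. Their poses are not given: they have to be found in the camera images.
- chisel: Wood chisel, wooden handle and bare flat steel blade, 263 mm long, loose on the bench. Origin under its middle, level with the handle's underside; long axis 14 mm above it. Its -y points to the cutting edge. Handle y = +13 to +131 mm, up to 28 mm thick; blade 18 x 6 mm, underside 11 mm above the origin. Gripped across the handle at y = +35 mm it is near balance and clear of both notches.
- chisel_edge (a point): Point at the cutting edge of the chisel, the tip of the blade, on the long axis (131 mm from the middle).
- chisel_butt (a point): Point at the butt of the chisel's handle, on the long axis (131 mm from the middle, opposite the cutting edge).
- tool_rest: Wooden rest fixed on the bench, base 295 x 100 x 12 mm. Origin on the bench below the seated chisel's middle; x runs from the wide notch (x = -85 mm, 50 wide, floor 30 high, cheeks 52) past the narrow notch (x = +80, 38 wide, floor 40, cheeks 58) to the guard board (inner face x = +161, top 70), z up. Cross pieces 26 and 20 mm thick. Seated chisel: long axis along x, 44 mm above the bench.
- screwdriver_1: The longer screwdriver (yellow fluted handle 29 mm thick, round shaft), 222 mm long, loose on the bench: a bystander. Origin under its middle; its own -y points to the tip.
- screwdriver_2: The shorter screwdriver (blue fluted handle 29 mm thick, round shaft), 207 mm long, loose on the bench: a bystander. Origin under its middle; its own -y points to the tip.

How it is judged (in metres and radians):
At the end, for the whole second after the job is handed in: The chisel lies still and released in the tool rest, handle in the wide notch and blade in the narrow one, cutting edge towards the guard board: edge and butt each within 20 mm along the rest, 20 mm sideways and 10 mm in height of their seated places, long axis within 10 degrees of the rest's (x of chisel_edge in the frame of tool_rest between 0.111 and 0.151 m and x of chisel_butt in the frame of tool_rest between -0.151 and -0.111 m and y of chisel_edge in the frame of tool_rest between -0.02 and 0.02 m and y of chisel_butt in the frame of tool_rest between -0.02 and 0.02 m and z of chisel_edge in the frame of tool_rest between 0.034 and 0.054 m and z of chisel_butt in the frame of tool_rest between 0.034 and 0.054 m and angle between the y axis of chisel and the x axis of tool_rest, either way round below 0.175 rad and linear speed of chisel below 0.02 m/s); the robot touches nothing.
It fails at once if a screwdriver is moved by more than 30 mm (distance of any of screwdriver_1, screwdriver_2 from where it was at the start of the episode above 0.03 m).
It also fails if it takes over 38 s, if anything falls off the work surface, if the arm or the gripper's body presses on something with over 40 N, if the wrist force passes 120 N, or if a joint passes its speed limit or range.

## Working session

There is one attempt and no reset: what is moved stays moved. The work goes in short steps, Python scripts to look and compute and a shell command to move; the robot and the scene stay as the last step left them, time stands still between calls to the robot, and variables do not carry over. Pictures are saved under pics/ and viewed, at most 10 in all, crops included, and the job is handed in when it is done.

```bash
mkdir -p pics; ls; python3 - <<'E'
from plant import env
import cv2,pickle
for n in("top","side"):
    c=env.capture(n); cv2.imwrite(f"pics/{n}0.png",c["image"][:,:,::-1]); pickle.dump(c,open(f"{n}0.pkl","wb"))
    print(n,c["fx"],c["cx"],c["cy"],c["dist_coeffs"],c["R"],c["t"])
print(env.get_state())
E
```

```text
pics
top 470.46912788188246 314.3462035604447 243.0140213041061 [-0.12625284  0.          0.          0.          0.        ] [[-0.0176624  -0.9996683  -0.01874365]
 [-0.99034761  0.02006917 -0.13714535]
 [ 0.13747603  0.01614041 -0.99037358]] [ -10.15969887  532.11740025 1036.44327983]
side 595.961190258298 318.31417390801613 241.42913179638558 [-0.02898793  0.          0.          0.          0.        ] [[ 0.79845243  0.60200806  0.00774711]
 [ 0.49793715 -0.65307909 -0.57056664]
 [-0.33842624  0.45942789 -0.82121476]] [-417.03105895 -264.8253846  1620.33680416]
{'time': 0.1, 'joint_positions': array([-1.40340241e+00,  1.31090047e-01,  1.48914817e+00,  1.22520802e-05,
        1.52300530e+00, -8.54055572e-02]), 'joint_vel': array([ 1.46633634e-05, -1.91962611e-03, -2.46427943e-03,  5.31676411e-04,
       -1.23705153e-04, -6.30236616e-04]), 'joint_torque': array([ 1.46994495e-03, -5.61339319e+01, -4.93096304e+01,  7.71501800e-02,
        2.91020464e-02, -7.19618993e-05]), 'tcp_pos': array([ 150.0119857 , -580.4505385 ,  234.70189022]), 'tool_rot': array([-8.24989005e-04,  9.92021883e-01,  1.26063087e-01, -2.77147569e-05]), 'wrist_force': array([ 0.04070798, -0.44296465,  0.3839325 ]), 'torque': array([ 0.009056  ,  0.02304096, -0.04688656]), 'finger_force': 0.0, 'width': 93.3534017327927}
```

View pics/top0.png

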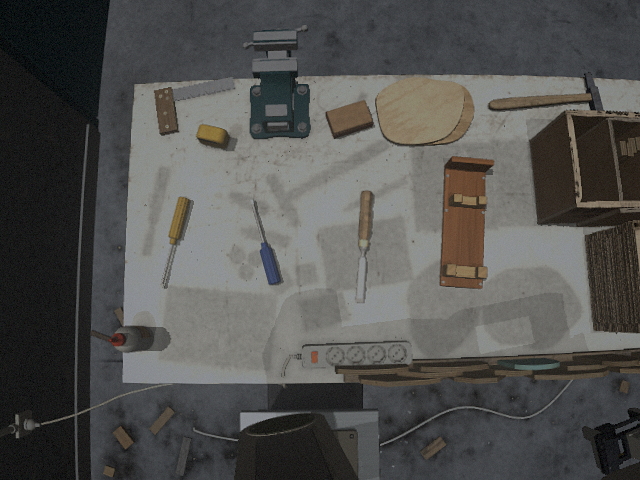

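View pics/side0.png

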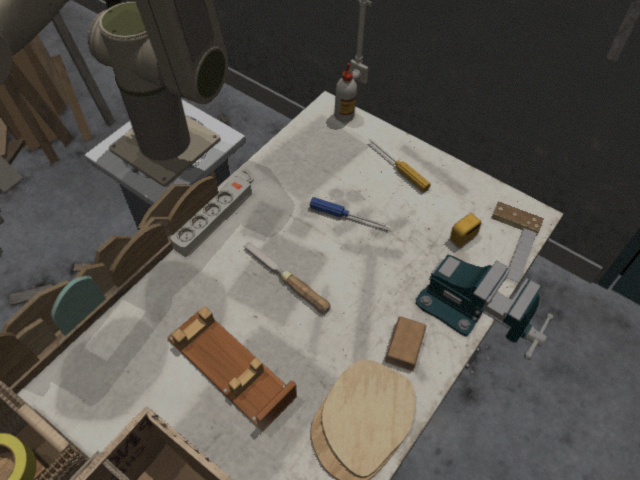

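The top view shows the chisel from its butt at (366,192) to its edge at (361,301). The rest lies at columns 441–494, rows 156–290, with the guard at the far (top) end. The screwdrivers are further left, and the side view agrees. I'll zoom in for exact pixels.

```bash
python3 - <<'E'
import pickle,cv2
im=pickle.load(open("top0.pkl","rb"))["image"][150:310,345:505,::-1]
cv2.imwrite("pics/crop1.png",cv2.resize(im[:,:],(640,640),interpolation=cv2.INTER_CUBIC)[:600])
im=pickle.load(open("side0.pkl","rb"))["image"][235:435,160:340,::-1]
cv2.imwrite("pics/crop2.png",cv2.resize(im,(540,600),interpolation=cv2.INTER_CUBIC))
E
```

```text
(no output)
```

View pics/crop1.png

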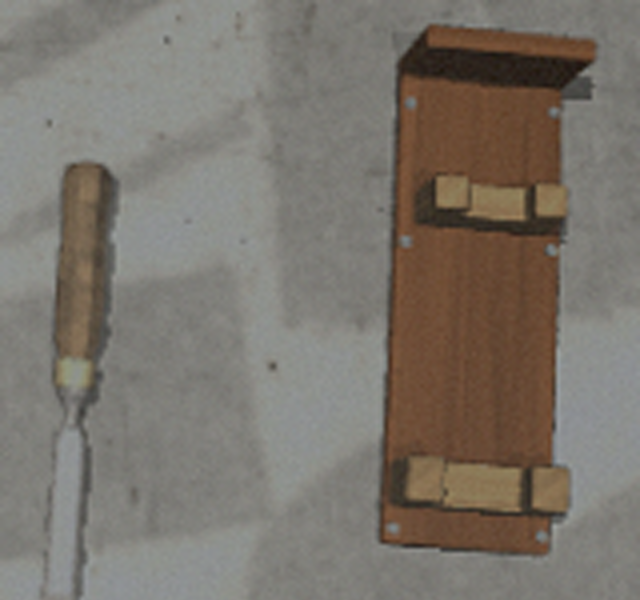

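View pics/crop2.png

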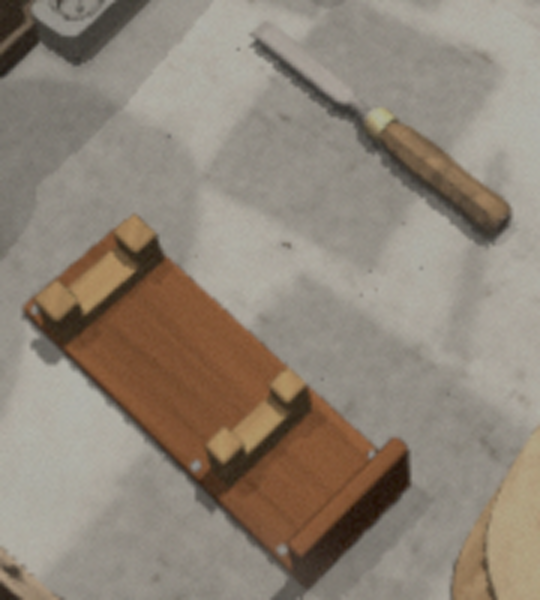

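```bash
cat >h.py <<'E'
import pickle,cv2,numpy as np
from scipy.optimize import least_squares
def proj(c,X):
    K=np.array([[c["fx"],0,c["cx"]],[0,c["fy"],c["cy"]],[0,0,1.]])
    return cv2.projectPoints(np.array(X,float).reshape(-1,3),cv2.Rodrigues(np.array(c["R"]))[0],np.array(c["t"],float),K,np.array(c["dist_coeffs"],float))[0][:,0]
def pose(L,p):
    L=np.array(L,float);c,s=np.cos(p[2]),np.sin(p[2])
    return np.c_[p[0]+c*L[:,0]-s*L[:,1],p[1]+s*L[:,0]+c*L[:,1],L[:,2]]
E
python3 - <<'E'
from h import *
T=pickle.load(open("top0.pkl","rb"));S=pickle.load(open("side0.pkl","rb"))
ft=lambda P:(np.array(P)+.5)/4-.5+[345,150]
fs=lambda P:(np.array(P)+.5)/3-.5+[160,235]
def fit(L,a,b,p0):
    for n,w in(("both",(1,1)),("top",(1,0)),("side",(0,1))):
        r=least_squares(lambda p:np.r_[w[0]*(proj(T,pose(L,p))-a).ravel(),w[1]*(proj(S,pose(L,p))-b).ravel()],p0)
        print(n,r.x,np.abs(r.fun).max())
    
L=[(80,19,58),(80,-19,58),(-85,25,52),(-85,-25,52)]
fit(L,ft([(470,193),(536,200),(447,479),(531,489)]),fs([(280,397),(235,435),(127,245),(70,290)]),[600,-400,0])
L=[(0,131,14),(0,13,14),(0,-131,14)]
a=np.r_[ft([(87,164),(72,387)]),[(361,301)]]
b=fs([(497,220),(368,117),(262,34)])
fit(L,a,b,[500,-150,0])
E
```

```text
both [ 5.46150946e+02 -3.71538176e+02 -1.07498764e-01] 1.0115667799696553
top [ 5.44423266e+02 -3.70893371e+02 -1.04618850e-01] 0.45623018548661776
side [ 5.47778028e+02 -3.72117224e+02 -1.09082368e-01] 0.5158866467035637
both [ 521.72610978 -134.31058176   -1.65764094] 4.765951064976321
top [ 522.73567882 -133.58766137   -1.6500999 ] 4.66145038357044
side [ 520.70784202 -134.91352403   -1.66591752] 4.221885565314892
```

```bash
cat >>h.py <<'E'
def Rv(v): return cv2.Rodrigues(np.array(v,float))[0]
E
python3 - <<'E'
from h import *
T=pickle.load(open("top0.pkl","rb"));S=pickle.load(open("side0.pkl","rb"))
ft=lambda P:(np.array(P)+.5)/4-.5+[345,150]
fs=lambda P:(np.array(P)+.5)/3-.5+[160,235]
L=[(0,131,14),(0,13,14),(0,-131,14)]
a=np.r_[ft([(87,164),(76,361)]),[(361,301)]]
b=fs([(497,220),(386,129),(262,34)])
for w in((1,1),(1,0),(0,1)):
    r=least_squares(lambda p:np.r_[w[0]*(proj(T,pose(L,p))-a).ravel(),w[1]*(proj(S,pose(L,p))-b).ravel()],[522,-134,-1.65])
    print(r.x,np.abs(r.fun).max(),"grasp",pose([(0,35,14)],r.x),"edge,butt",pose([(0,-131,14),(0,131,14)],r.x)[:,:2])
from plant import env
from scipy.spatial.transform import Rotation as Ro
q=env.get_state()["tool_rot"];M=Ro.from_quat(np.r_[q[1:],q[0]]).as_matrix();print(M)
E
```

```text
[ 527.22559676 -134.78947588   -1.65687518] 2.3035027117452387 grasp [[ 562.09600935 -137.7985166    14.        ]] edge,butt [[ 396.71062394 -123.52706634]
 [ 657.74056959 -146.05188542]]
[ 527.82262375 -134.52652772   -1.65069919] 0.5914484958480557 grasp [[ 562.71095501 -137.32015296   14.        ]] edge,butt [[ 397.2405839  -124.07038751]
 [ 658.4046636  -144.98266792]]
[ 526.59612363 -134.93653527   -1.66393375] 2.6309712714214015 grasp [[ 561.44442819 -138.19163431   14.        ]] edge,butt [[ 396.16389802 -122.75316457]
 [ 657.02834925 -147.11990597]]
[[ 9.68216195e-01  2.50114635e-01 -2.62988611e-04]
 [ 2.50114727e-01 -9.68214835e-01  1.62982668e-03]
 [ 1.53014030e-04 -1.64380191e-03 -9.99998637e-01]]
```

The fits agree: grasp point at about (562,-138) with the chisel axis at -0.085 rad, and rest origin at about (546,-371.5) with yaw -0.107. I'll travel above the chisel, turning the tool by -19.4°.

```bash

python3 -m jog '[[1,[0.1,0.1,0],[0,0,-0.013]],[1,[0.2,0.2,0],[0,0,-0.027]],[1,[0.35,0.35,0],[0,0,-0.04]],[1,[0.5,0.5,0],[0,0,-0.054]],[1,[0.65,0.65,0],[0,0,-0.067]],[1,[0.8,0.8,0],[0,0,-0.08]],[1,[0.9,0.9,0],[0,0,-0.095]],[1,[1,1,0],[0,0,-0.1075]]]'
python3 -m jog '[[1,[0.125,0.125,0],[0,0,0]],[1,[0.25,0.25,0],[0,0,0]],[1,[0.375,0.375,0],[0,0,0]],[1,[0.5,0.5,0],[0,0,0]],[1,[0.625,0.625,0],[0,0,0]],[1,[0.75,0.75,0],[0,0,0]],[1,[0.875,0.875,0],[0,0,0]],[1,[1,1,0],[0,0,0]]]'
python3 -m jog '[[1,[0.125,0.125,0],[0,0,0]],[1,[0.25,0.25,0],[0,0,0]],[1,[0.375,0.375,0],[0,0,0]],[1,[0.5,0.5,0],[0,0,0]],[1,[0.625,0.625,0],[0,0,0]],[1,[0.75,0.75,0],[0,0,0]],[1,[0.875,0.875,0],[0,0,0]],[1,[1,1,0],[0,0,0]]]'
python3 -m jog '[[1,[0.125,0.125,0],[0,0,0]],[1,[0.25,0.25,0],[0,0,0]],[1,[0.375,0.375,0],[0,0,0]],[1,[0.5,0.5,0],[0,0,0]],[1,[0.625,0.625,0],[0,0,0]],[1,[0.75,0.75,0],[0,0,0]],[1,[0.875,0.875,0],[0,0,0]],[1,[1,1,0],[0,0,0]]]'
python3 -m jog '[[1,[0.125,0.125,0],[0,0,0]],[1,[0.25,0.25,0],[0,0,0]],[1,[0.375,0.375,0],[0,0,0]],[1,[0.5,0.5,0],[0,0,0]],[1,[0.625,0.625,0],[0,0,0]],[1,[0.75,0.75,0],[0,0,0]],[1,[0.875,0.875,0],[0,0,0]],[1,[1,1,0],[0,0,0]]]'
python3 -m jog '[[1,[0.05,0.1,-0.1],[0,0,0]],[1,[0.1,0.2,-0.2],[0,0,0]],[1,[0.15,0.3,-0.3],[0,0,0]],[1,[0.15,0.4,-0.5],[0,0,0]],[1,[0.15,0.5,-0.7],[0,0,0]],[1,[0.15,0.54,-0.85],[0,0,0]],[1,[0.15,0.54,-1],[0,0,0]],[1,[0.15,0.54,-1],[0,0,0]]]'
python3 - <<'E'
from plant import env
import cv2,pickle
c=env.capture("wrist");cv2.imwrite("pics/w1.png",c["image"][:,:,::-1]);pickle.dump(c,open("w1.pkl","wb"))
print(env.get_state())
E
```

```text
time: 0.77
tcp_pos: [230.6, -500.0, 235.1]
tool_rot: [-0.0, 0.999, -0.043, -0.0]
wrist_force: [0.7, -0.5, 0.3]
width: 92.9
finger_force: 0.0
time: 1.43
tcp_pos: [311.0, -419.8, 235.6]
tool_rot: [-0.0, 0.999, -0.042, 0.0]
wrist_force: [-0.7, -0.1, 0.4]
width: 92.8
finger_force: 0.0
time: 2.1
tcp_pos: [390.9, -339.7, 235.6]
tool_rot: [-0.0, 0.999, -0.042, 0.0]
wrist_force: [0.4, -0.5, 0.5]
width: 92.6
finger_force: 0.0
time: 2.77
tcp_pos: [470.8, -259.6, 235.6]
tool_rot: [-0.0, 0.999, -0.042, 0.0]
wrist_force: [0.2, -1.2, -0.0]
width: 93.3
finger_force: 0.0
time: 3.43
tcp_pos: [551.0, -179.9, 235.7]
tool_rot: [0.0, 0.999, -0.042, 0.0]
wrist_force: [0.4, -0.9, -0.5]
width: 93.0
finger_force: 0.0
time: 4.1
tcp_pos: [560.2, -137.1, 151.9]
tool_rot: [-0.001, 0.999, -0.042, -0.002]
wrist_force: [-0.1, 0.2, -1.4]
width: 92.7
finger_force: 0.0
{'time': 4.15, 'joint_positions': array([-3.29234854e-01,  1.25677375e-01,  1.64489552e+00, -2.20334076e-04,
        1.37442027e+00,  1.32666984e+00]), 'joint_vel': array([-0.00579108, -0.02110224, -0.04065495,  0.00032692,  0.0157242 ,
       -0.00083633]), 'joint_torque': array([ 3.70206423e-01, -5.32538009e+01, -4.66272032e+01,  6.82639866e-02,
       -3.68799716e-01,  1.78263435e-02]), 'tcp_pos': array([ 560.84292292, -137.59958089,  153.63674053]), 'tool_rot': array([-3.77176255e-04,  9.99094180e-01, -4.25196180e-02, -1.66140644e-03]), 'wrist_force': array([ 0.0926212 , -0.7791369 , -0.52587699]), 'torque': array([ 0.00432992, -0.03279414, -0.01290406]), 'finger_force': 0.0, 'width': 93.11620923061525}
```

View pics/w1.png

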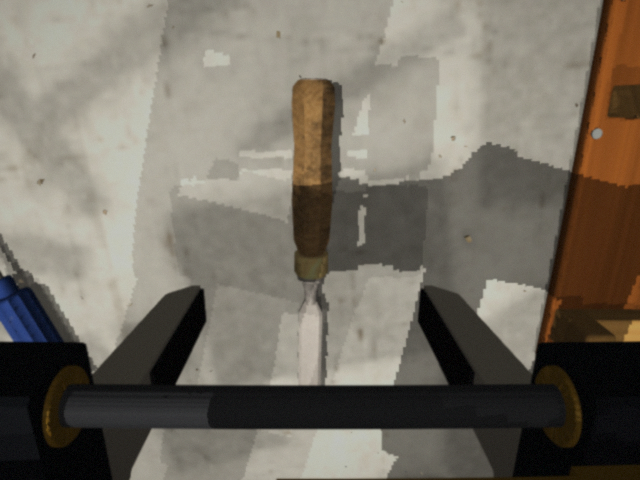

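The wrist view shows the handle centred: butt at (314,79), wood/ferrule boundary at about (310,256), fingers on either side. The blue screwdriver is at the left edge. I'll back-project these points to check the grasp point.

```bash
python3 - <<'E'
from h import *
c=pickle.load(open("w1.pkl","rb"))
for uv,z in(((314,79),14),((310,256),20),((311,360),17)):
    r=least_squares(lambda p:(proj(c,[p[0],p[1],z])-uv).ravel(),[560,-137]);print(r.x)
p=np.array([527.2,-134.8,-1.657]);print(proj(c,pose([(0,131,14),(0,35,14),(0,13,14)],p)))
E
```

```text
[ 657.91181763 -146.96293646]
[ 540.46844878 -134.29970849]
[ 453.51932319 -127.56841766]
[[312.64698446  79.45060207]
 [312.3671776  223.96787996]
 [312.30973286 253.35481074]]
```

The wrist view matches the earlier estimate. Next I'll descend, close on the handle and lift.

```bash

python3 -m jog '[[1,[0,0,-0.1],[0,0,0]],[1,[0,0,-0.25],[0,0,0]],[1,[0,0,-0.4],[0,0,0]],[1,[0,0,-0.55],[0,0,0]],[1,[0,0,-0.7],[0,0,0]],[1,[0,0,-0.8],[0,0,0]],[1,[0,0,-0.9],[0,0,0]],[1,[0,0,-1],[0,0,0]]]'
python3 -m jog '[[1,[0,0,-0.15],[0,0,0]],[1,[0,0,-0.3],[0,0,0]],[1,[0,0,-0.45],[0,0,0]],[1,[0,0,-0.55],[0,0,0]],[1,[0,0,-0.65],[0,0,0]],[1,[0,0,-0.69],[0,0,0]],[1,[0,0,-0.69],[0,0,0]],[1,[0,0,-0.69],[0,0,0]]]'
python3 -m jog '[[-1,[0,0,0],[0,0,0]],[-1,[0,0,0],[0,0,0]],[-1,[0,0,0],[0,0,0]],[-1,[0,0,0],[0,0,0]],[-1,[0,0,0],[0,0,0]],[-1,[0,0,0],[0,0,0]],[-1,[0,0,0],[0,0,0]],[-1,[0,0,0],[0,0,0]]]' 35
```

```text
time: 4.82
tcp_pos: [562.0, -137.7, 74.7]
tool_rot: [-0.0, 0.999, -0.042, -0.0]
wrist_force: [0.5, 0.2, -0.2]
width: 92.7
finger_force: 0.0
time: 5.48
tcp_pos: [562.2, -137.8, 20.5]
tool_rot: [0.0, 0.999, -0.042, 0.0]
wrist_force: [-0.4, -1.4, -0.0]
width: 92.7
finger_force: 0.0
time: 6.15
tcp_pos: [562.1, -137.7, 20.4]
tool_rot: [-0.0, 0.999, -0.042, -0.0]
wrist_force: [-0.1, -0.5, -0.7]
width: 44.0
finger_force: 0.0
```

```bash

python3 -m jog '[[-1,[0,0,0],[0,0,0]],[-1,[0,0,0],[0,0,0]],[-1,[0,0,0],[0,0,0]],[-1,[0,0,0],[0,0,0]],[-1,[0,0,0],[0,0,0]],[-1,[0,0,0],[0,0,0]],[-1,[0,0,0],[0,0,0]],[-1,[0,0,0],[0,0,0]]]'
python3 -m jog '[[-1,[0,0,0.05],[0,0,0]],[-1,[0,0,0.15],[0,0,0]],[-1,[0,0,0.3],[0,0,0]],[-1,[0,0,0.45],[0,0,0]],[-1,[0,0,0.6],[0,0,0]],[-1,[0,0,0.75],[0,0,0]],[-1,[0,0,0.9],[0,0,0]],[-1,[0,0,1],[0,0,0]]]'
python3 - <<'E'
from plant import env
import cv2
c=env.capture("wrist");cv2.imwrite("pics/w2.png",c["image"][:,:,::-1])
print(env.get_state())
E
```

```text
time: 6.82
tcp_pos: [562.1, -137.7, 20.4]
tool_rot: [-0.0, 0.999, -0.042, -0.0]
wrist_force: [-0.1, 1.2, -0.4]
width: 25.3
finger_force: 35.0
time: 7.48
tcp_pos: [563.0, -138.0, 103.0]
tool_rot: [0.0, 0.999, -0.042, 0.001]
wrist_force: [-0.3, -0.3, -1.6]
width: 25.8
finger_force: 35.0
{'time': 7.5333, 'joint_positions': array([-3.28848891e-01,  1.73690948e-01,  1.68637491e+00,  2.55392253e-05,
        1.27714769e+00,  1.32681226e+00]), 'joint_vel': array([-0.00022891,  0.01714252,  0.00939725, -0.00027851, -0.04605346,
       -0.00015786]), 'joint_torque': array([-7.49434414e-02, -5.03719568e+01, -4.10062587e+01,  1.55888661e-02,
        1.45620602e-02, -7.36988331e-04]), 'tcp_pos': array([ 563.75698672, -138.267775  ,  104.29360355]), 'tool_rot': array([ 6.06851147e-04,  9.99097330e-01, -4.24232443e-02,  2.10380828e-03]), 'wrist_force': array([ 1.5723609 , -1.41973974, -0.41243263]), 'torque': array([0.00538887, 0.05368943, 0.03603502]), 'finger_force': 34.951632458833046, 'width': 25.41102422248599}
```

View pics/w2.png

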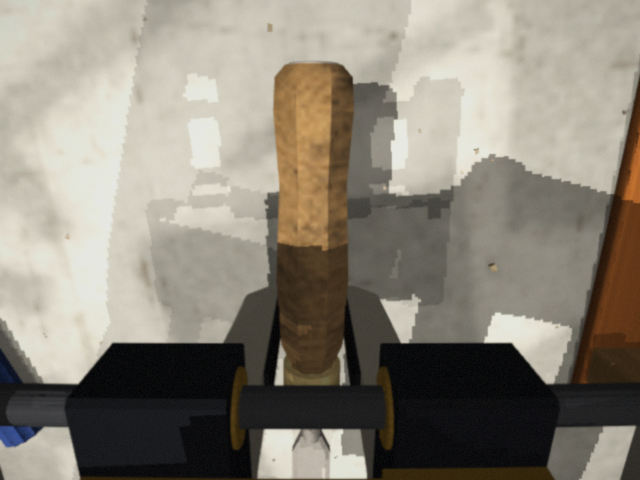

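The chisel is held: width 25 mm, grip force 35 N, aligned in the gripper. Next I'll turn it +179° and carry it over the rest at about z = 148.

```bash

python3 -m jog '[[-1,[0,-0.02,0.1],[0,0,0.03]],[-1,[0.0,-0.05,0.25],[0,0,0.065]],[-1,[-0.05,-0.1,0.4],[0,0,0.1]],[-1,[-0.1,-0.18,0.5],[0,0,0.137]],[-1,[-0.12,-0.26,0.6],[0,0,0.175]],[-1,[-0.15,-0.34,0.6],[0,0,0.213]],[-1,[-0.18,-0.42,0.6],[0,0,0.251]],[-1,[-0.2,-0.5,0.6],[0,0,0.289]]]'
python3 -m jog '[[-1,[-0.025,-0.1,0],[0,0,0.036]],[-1,[-0.05,-0.2,0],[0,0,0.072]],[-1,[-0.075,-0.3,0],[0,0,0.108]],[-1,[-0.1,-0.4,0],[0,0,0.144]],[-1,[-0.125,-0.5,0],[0,0,0.18]],[-1,[-0.15,-0.6,0],[0,0,0.216]],[-1,[-0.175,-0.7,0],[0,0,0.252]],[-1,[-0.2,-0.8,0],[0,0,0.289]]]'
python3 -m jog '[[-1,[-0.025,-0.1,0],[0,0,0.036]],[-1,[-0.05,-0.2,0],[0,0,0.072]],[-1,[-0.075,-0.3,0],[0,0,0.108]],[-1,[-0.1,-0.4,0],[0,0,0.144]],[-1,[-0.125,-0.5,0],[0,0,0.18]],[-1,[-0.15,-0.6,0],[0,0,0.216]],[-1,[-0.175,-0.7,0],[0,0,0.252]],[-1,[-0.2,-0.8,0],[0,0,0.289]]]'
python3 -m jog '[[-1,[0,-0.1,0],[0,0,0.03]],[-1,[0,-0.2,0],[0,0,0.06]],[-1,[-0.01,-0.3,0],[0,0,0.09]],[-1,[-0.02,-0.45,0],[0,0,0.115]],[-1,[-0.035,-0.6,0],[0,0,0.1275]],[-1,[-0.035,-0.7,0],[0,0,0.1275]],[-1,[-0.035,-0.775,0],[0,0,0.1275]],[-1,[-0.035,-0.775,0],[0,0,0.1275]]]'
python3 - <<'E'
from plant import env
import cv2,pickle
o=[]
for n in("wrist","top","side"):
    c=env.capture(n);pickle.dump(c,open(n+"3.pkl","wb"));o.append(c["image"][:,:,::-1])
cv2.imwrite("pics/w3.png",o[0])
t=cv2.resize(o[1][130:310,385:535],(500,600),interpolation=cv2.INTER_CUBIC);s=cv2.resize(o[2][250:450,140:240],(300,600),interpolation=cv2.INTER_CUBIC)
import numpy as np;cv2.imwrite("pics/ts3.png",np.hstack([t,s]))
print(env.get_state())
E
```

```text
time: 8.2
tcp_pos: [545.8, -178.0, 148.5]
tool_rot: [-0.0, 0.915, 0.403, -0.0]
wrist_force: [0.2, -0.6, -2.3]
width: 25.5
finger_force: 35.0
time: 8.87
tcp_pos: [529.8, -242.0, 148.2]
tool_rot: [-0.0, 0.646, 0.763, -0.0]
wrist_force: [0.1, -0.3, -1.6]
width: 25.7
finger_force: 35.0
time: 9.53
tcp_pos: [513.8, -306.0, 148.2]
tool_rot: [-0.0, 0.246, 0.969, 0.0]
wrist_force: [0.4, 0.4, -1.7]
width: 25.9
finger_force: 35.0
time: 10.2
tcp_pos: [511.1, -368.7, 148.3]
tool_rot: [-0.0, 0.052, 0.999, -0.0]
wrist_force: [0.1, -0.5, -1.8]
width: 25.8
finger_force: 35.0
{'time': 10.35, 'joint_positions': array([-7.04429374e-01,  2.63239559e-01,  1.49894172e+00,  2.26958194e-04,
        1.37984534e+00, -2.17236675e+00]), 'joint_vel': array([ 0.00559385, -0.00552139,  0.00474497, -0.00261267, -0.0014877 ,
       -0.0055958 ]), 'joint_torque': array([-4.46756976e-01, -6.18778825e+01, -4.85156643e+01, -1.20317037e-01,
        6.23969478e-02,  1.27961172e-02]), 'tcp_pos': array([ 511.3259701 , -367.27143143,  148.28597477]), 'tool_rot': array([-1.04650600e-04,  5.14283388e-02,  9.98676658e-01,  2.20322772e-04]), 'wrist_force': array([ 0.41474586, -0.23542344, -1.25757014]), 'torque': array([ 0.0206484 , -0.16646288,  0.0292808 ]), 'finger_force': 34.9549890513299, 'width': 25.007608905437095}
```

View pics/w3.png

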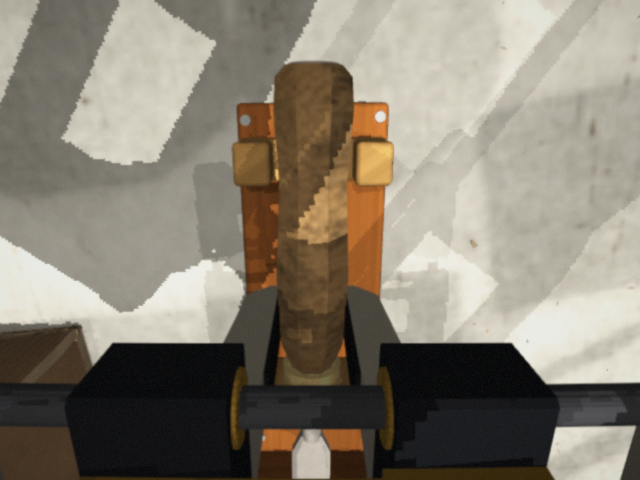

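View pics/ts3.png

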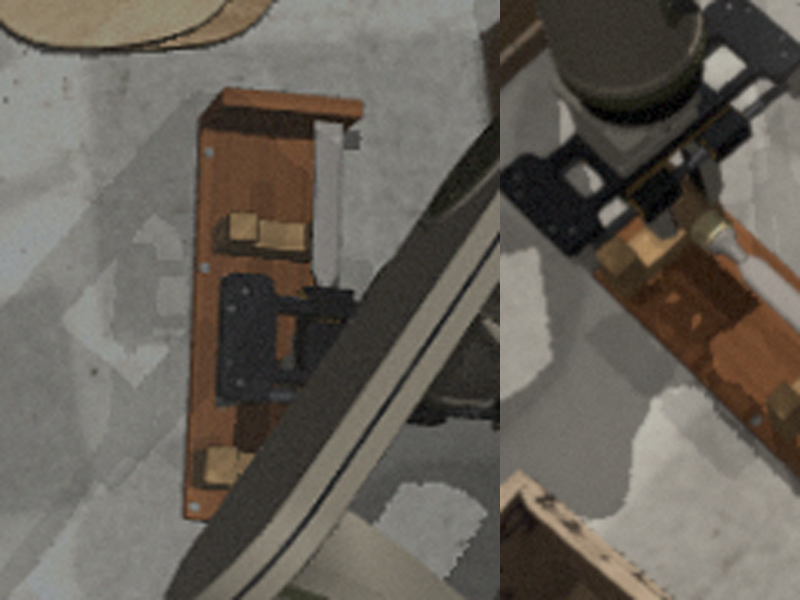

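The wrist view shows the handle centred between the wide-notch cheeks, inner edges at about (272,163) and (356,163). The base's near corners are at (237,103) and (388,103), and the blade continues along the rest. I'll refine the rest pose from this view.

```bash
python3 - <<'E'
from h import *
c=pickle.load(open("wrist3.pkl","rb"))
# left in wrist view is -y world? test by projection
p=[546.15,-371.5,-.1075]
print(proj(c,pose([(-85,25,52),(-85,-25,52),(-98,25,52),(-98,-25,52)],p)))
def back(uv,z):
    q=least_squares(lambda p:(proj(c,[p[0],p[1],z])-uv).ravel(),[500,-370]).x
    d=q-np.array(p[:2]);a=p[2];return q,np.array([d[0]*np.cos(a)+d[1]*np.sin(a),-d[0]*np.sin(a)+d[1]*np.cos(a)])
for uv,z in(((272,163),52),((356,163),52),((237,103),12),((388,103),12),((382,280),12),((245,250),12)):print(uv,*back(uv,z))
# held chisel: butt, ferrule
for uv,z in(((313,63),142),((312,370),142),((312,470),142)):print(uv,*back(uv,z))
from scipy.spatial.transform import Rotation as R
E
```

```text
[[357.07008836 165.44191447]
 [270.62047566 165.19163155]
 [357.82928304 142.55583914]
 [270.05015475 142.30150015]]
(272, 163) [ 457.79135553 -386.27612763] [-86.26321256 -24.17110174]
(356, 163) [ 462.85655616 -338.03521463] [-86.40316678  24.33479848]
(237, 103) [ 421.83131007 -408.04428264] [-119.68010422  -49.67186239]
(388, 103) [ 432.04015953 -310.97292417] [-119.94527006   47.93448438]
(382, 280) [ 555.24761458 -321.82713245] [ 3.71554356 50.36223881]
(245, 250) [ 521.83682859 -417.95557041] [-19.18846133 -48.79603752]
(313, 63) [ 414.7048131 -358.1453133] [-132.11927665   -0.82556172]
(312, 370) [ 536.03886233 -371.22750908] [-10.08200689  -0.81393706]
(312, 470) [ 590.67649727 -376.96241557] [44.85554461 -0.65349884]
```

Aligned within about 1.5 mm. I'll lower straight down.

```bash

python3 -m jog '[[-1,[0,0,-0.08],[0,0,0]],[-1,[0,0,-0.2],[0,0,0]],[-1,[0,0,-0.35],[0,0,0]],[-1,[0,0,-0.5],[0,0,0]],[-1,[0,0,-0.65],[0,0,0]],[-1,[0,0,-0.8],[0,0,0]],[-1,[0,0,-0.9],[0,0,0]],[-1,[0,0,-1],[0,0,0]]]'
python3 -m jog '[[-1,[0,0,-0.04],[0,0,0]],[-1,[0,0,-0.08],[0,0,0]],[-1,[0,0,-0.12],[0,0,0]],[-1,[0,0,-0.16],[0,0,0]],[-1,[0,0,-0.19],[0,0,0]],[-1,[0,0,-0.21],[0,0,0]],[-1,[0,0,-0.21],[0,0,0]],[-1,[0,0,-0.21],[0,0,0]]]'
```

```text
time: 11.02
tcp_pos: [510.8, -367.3, 66.7]
tool_rot: [-0.001, 0.051, 0.999, 0.0]
wrist_force: [0.5, 0.1, -1.8]
width: 26.2
finger_force: 35.0
time: 11.68
tcp_pos: [511.3, -367.8, 51.8]
tool_rot: [0.0, 0.051, 0.999, -0.0]
wrist_force: [-0.8, 0.3, -1.7]
width: 25.7
finger_force: 35.0
```

```bash

python3 -m jog '[[-1,[0,0,-0.01],[0,0,0]],[-1,[0,0,-0.015],[0,0,0]],[-1,[0,0,-0.015],[0,0,0]],[-0.3,[0,0,-0.015],[0,0,0]],[-0.2,[0,0,-0.015],[0,0,0]],[0,[0,0,-0.015],[0,0,0]],[0.3,[0,0,-0.015],[0,0,0]],[0.6,[0,0,-0.015],[0,0,0]]]'
python3 -m jog '[[0.6,[0,0,0],[0,0,0]],[0.6,[0,0,0],[0,0,0]],[0.6,[0,0,0],[0,0,0]],[0.6,[0,0,0],[0,0,0]],[0.6,[0,0,0],[0,0,0]],[0.6,[0,0,0],[0,0,0]],[0.6,[0,0,0],[0,0,0]],[0.6,[0,0,0],[0,0,0]]]'
python3 - <<'E'
from plant import env
s=env.get_state();print(s["width"],s["wrist_force"])
E
```

```text
time: 12.35
tcp_pos: [511.4, -367.8, 50.6]
tool_rot: [0.0, 0.051, 0.999, -0.0]
wrist_force: [0.1, 0.1, 0.7]
width: 52.8
finger_force: 0.0
time: 13.02
tcp_pos: [511.3, -367.7, 50.4]
tool_rot: [-0.0, 0.051, 0.999, 0.0]
wrist_force: [0.6, 0.2, 0.2]
width: 74.2
finger_force: 0.0
74.18468462803615 [0.56160052 0.18654412 0.24002267]
```

Released cleanly. I'll raise the arm, swing it aside and check the result.

```bash

python3 -m jog '[[0.6,[0,0,0.05],[0,0,0]],[0.6,[0,0,0.15],[0,0,0]],[0.6,[0,0,0.3],[0,0,0]],[0.6,[0,0,0.45],[0,0,0]],[0.6,[0,0,0.6],[0,0,0]],[0.6,[0,0,0.75],[0,0,0]],[0.6,[0,0,0.9],[0,0,0]],[0.6,[0,0,1],[0,0,0]]]'
python3 -m jog '[[0.6,[0,0,0.1],[0,0,0]],[0.6,[0,0,0.25],[0,0,0]],[0.6,[0,0,0.4],[0,0,0]],[0.6,[0,0,0.55],[0,0,0]],[0.6,[0,0,0.7],[0,0,0]],[0.6,[0,0,0.85],[0,0,0]],[0.6,[0,0,0.95],[0,0,0]],[0.6,[0,0,1],[0,0,0]]]'
python3 -m jog '[[0.6,[-0.1,0.1,0],[0,0,0]],[0.6,[-0.25,0.25,0],[0,0,0]],[0.6,[-0.4,0.4,0],[0,0,0]],[0.6,[-0.55,0.55,0],[0,0,0]],[0.6,[-0.7,0.7,0],[0,0,0]],[0.6,[-0.85,0.85,0],[0,0,0]],[0.6,[-0.95,0.95,0],[0,0,0]],[0.6,[-1,1,0],[0,0,0]]]'
python3 -m jog '[[0.6,[0,0.1,0],[0,0,0]],[0.6,[0,0.25,0],[0,0,0]],[0.6,[0,0.4,0],[0,0,0]],[0.6,[0,0.55,0],[0,0,0]],[0.6,[0,0.7,0],[0,0,0]],[0.6,[0,0.85,0],[0,0,0]],[0.6,[0,0.95,0],[0,0,0]],[0.6,[0,1,0],[0,0,0]]]'
python3 - <<'E'
from plant import env
import cv2,pickle,numpy as np
from h import *
o=[]
for n in("top","side"):
    c=env.capture(n);pickle.dump(c,open(n+"5.pkl","wb"));o.append(c["image"][:,:,::-1])
    print(n,proj(c,pose([(131,0,44),(-131,0,44)],[546.15,-371.5,-.1075])))
t=cv2.resize(o[0][140:300,425:525],(375,600),interpolation=cv2.INTER_CUBIC);s=cv2.resize(o[1][290:440,160:310],(400,400),interpolation=cv2.INTER_CUBIC)
f=cv2.resize(o[1],(400,200));cv2.imwrite("pics/f.png",np.hstack([t,np.vstack([s,f])]))
E
```

```text
time: 13.68
tcp_pos: [512.0, -368.3, 133.1]
tool_rot: [0.001, 0.051, 0.999, -0.001]
wrist_force: [0.1, -0.1, -0.0]
width: 74.1
finger_force: 0.0
time: 14.35
tcp_pos: [511.9, -368.2, 212.6]
tool_rot: [0.001, 0.051, 0.999, -0.001]
wrist_force: [0.5, 0.3, -0.2]
width: 74.1
finger_force: 0.0
time: 15.02
tcp_pos: [430.4, -286.7, 210.2]
tool_rot: [-0.0, 0.051, 0.999, 0.0]
wrist_force: [0.4, 0.7, -0.1]
width: 74.8
finger_force: 0.0
time: 15.68
tcp_pos: [431.5, -206.3, 210.5]
tool_rot: [0.0, 0.05, 0.999, 0.0]
wrist_force: [0.6, 0.6, -0.2]
width: 74.2
finger_force: 0.0
top [[469.66944123 178.09050451]
 [464.83692666 290.52248718]]
side [[263.43043266 392.18964754]
 [178.92639156 311.45208052]]
```

View pics/f.png

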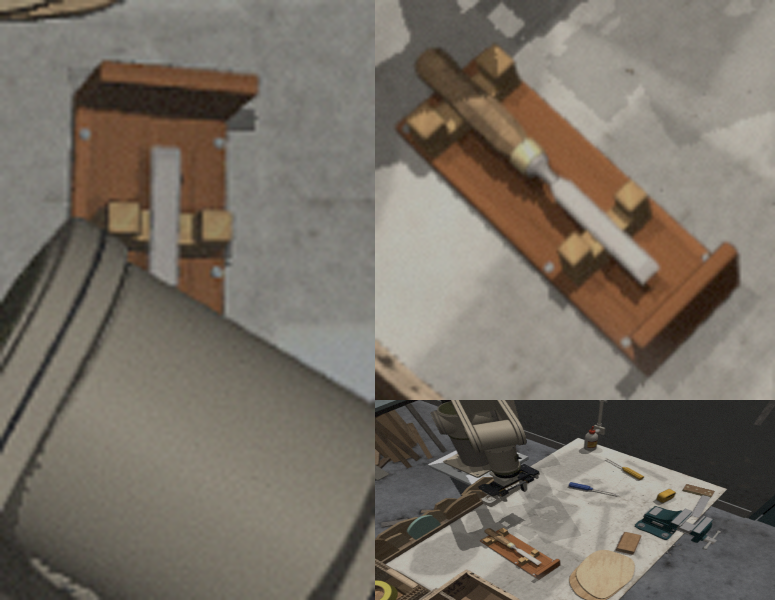

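The chisel is seated: handle in the wide notch, blade in the narrow one, edge facing the guard. In the top view the edge is at (469,179.5) against (470,178) predicted. In the side view the butt is at (179,312), on the prediction. The screwdrivers look unmoved and the arm is clear.

```bash
python3 -c "
from plant import env
print(env.hand_in())"
```

```text
the job is handed in; nothing more can be done
None
```

The chisel is turned end for end and lies released in the tool rest with its cutting edge facing the guard board; the screwdrivers look unmoved, and I handed the job in after about 16 s, but `hand_in` returned no verdict.

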